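# Set the fan speed selector to four and start the fan

## Task

Set the extraction fan to speed four and start it: with a fingertip, push the selector lever round clockwise, click by click, until it rests at the mark with four dots (four clicks up from the off bar), without ever going past it, and only then press the start button on the other box fully down and let it go. Only push: do not pinch the lever between the fingers, do not shove or lift the two boxes, and leave the things standing around them where they are.

Things in the scene. Friction and masses are not known exactly. Their poses are not given: they have to be found in the camera images.
- selector_box: Speed selector box, grey, aluminium top plate, 160 mm (x) by 180 mm (y), top at 58 mm, 3.5 kg, loose on rubber feet. Origin: centre of underside; +x points away from the robot at yaw 0. A black lever turns on top. 65 to 77 mm from its axis, 30 degrees apart, lie seven flat black marks: a bar (off) to the left (+y), then clockwise one to six dots; three dots to +x, six to -y.
- selector_axis (a point): Point on the axis of the selector lever, on the box's top plate (58 mm above the trolley top). It lies 25 mm from the box's centre toward its -x side. Its axes are those of the box.
- selector (a joint): Lever angle, rad, growing clockwise from above. 0 = off (lever along the box's +y); a click is 0.5236, so four dots = 2.094, last stop 3.14. In the box frame the lever points 1.5708 minus this from +x. Sprung detents hold it at the marks; about 0.2 N m (5 N at 45 mm) carries it over; past halfway it snaps to the next mark and stays there. It starts at off, one or two.
- lever_tip (a point): Pointed end of the lever's top edge, 62 mm from the axis, 93 mm above the trolley top. One-sided lever: round hub of 17 mm radius (93 mm high; foot disc 24 mm radius, 6 mm thick), then an upright blade 16 mm thick out to 57 mm from the axis and a 6 mm thick nose to 62 mm. The blade's sides reach from 64 to 90 mm above the trolley top.
- lever_near: The side of the lever blade that is pushed to turn it clockwise (the anticlockwise flank). Origin on the selector axis, turning with the lever, its y axis along the lever.
- lever_far: The other side of the lever blade (the clockwise flank). Origin as lever_near. The lever counts as pinched when the fingers press on both flanks at once.
- start_station: Start button box, grey with an aluminium top plate, 100 by 100 mm, top at 58 mm, 2.5 kg, standing loose on rubber feet. Origin: centre of its underside. It bears one round steel push button in a black collar, at its centre.
- start_button_top (a point): Centre of the top face of the steel start button (32 mm across, about 80 mm above the trolley top when not pressed). It is pressed straight down.
- start_button (a joint): How far the start button is pressed, m: 0 out, 0.006 fully down (about 5 N); it springs back.
- seal_box: Bystander: small carton 61 x 76 x 42 mm. Origin: centre of its underside.
- plug_gauge: Bystander: grey stepped plug gauge standing on its wide end, 48 mm across, 98 mm high. Origin: centre of its underside.
- spanner: Bystander: steel combination spanner lying flat, 230 x 38 x 10 mm, long along its x. Origin: centre of its underside.
- tape_roll: Bystander: brown roll of tape lying flat, 96 mm across, 55 mm high. Origin: centre of its underside.
Things that resemble listed ones, but are neither listed nor needed, are in the scene too. What is shaped like the start_station but blue is not meant.

How it is judged (in metres and radians):
On the way, in this order (a step that is already met when the one before it is completed fails the run):
1. the lever rests at the four dots (value of joint selector between 1.9744 and 2.2144 rad), for 0.3 s.
2. the start button is pressed fully down (at least 4.5 of 6 mm) (value of joint start_button above 0.0045 m), for 0.05 s.
At the end, for the whole second after the job is handed in: The selector lever is at rest within 0.12 rad of the four dots (2.094 rad) and the start button has sprung back to within 1.5 mm (all of step 1 and velocity of joint selector between -0.05 and 0.05 rad/s and value of joint start_button below 0.0015 m); the robot touches nothing.
It fails at once if the lever goes past the four dots (over 0.30 rad beyond, where it would click on) (value of joint selector above 2.3944 rad).
It fails at once if the start button is pressed more than 3 mm while the lever is not at the four dots (within 0.15 rad) (value of joint start_button above 0.003 m and (value of joint selector below 1.9444 rad or value of joint selector above 2.2444 rad)).
It fails at once if the lever is pinched: fingers press both of its flanks with more than 1 N (contact force between each of lever_near, lever_far and the fingers above 1 N).
It fails at once if a box is shoved or lifted more than 20 mm (distance of any of selector_box, start_station from where it was at the start of the episode above 0.02 m).
It fails at once if a bystander is moved more than 20 mm (distance of any of seal_box, plug_gauge, spanner, tape_roll from where it was at the start of the episode above 0.02 m).
It also fails if it takes over 64 s, if anything falls off the work surface, if the arm or the gripper's body presses on something with over 40 N, if the wrist force passes 120 N, or if a joint passes its speed limit or range.

## Robot

A 6-joint arm with a two-finger parallel gripper is mounted at the origin on a cart in front of the work surface, level with it; the furniture and walls round the work are solid. World frame = base frame: x ahead of the robot, y to its left, z up, the work surface at z = 0. Lengths are in mm, angles in rad, forces in N, time in s.
With the tool pointing down it reaches from about 350 to 775 mm from the base axis. Payload 7.3 kg.
Tool frame: the origin (TCP) lies on the mounting face of the last link; the fingertips stand 178 mm ahead of it and the grasp point (between the pads) lies 159 mm ahead of it (bot.grip_point_offset is the distance from the TCP to the grasp point, in mm); x points along the fingers, y is the direction in which the jaws open and shut, and the axes are right-handed (so a half turn about x gives the same grasp; the last joint's range is limited). The gripper opens to 92 mm and grips with 3 to 60 N. Pads are 19 mm wide; open, the fingers measure 130 mm over their backs; the gripper's body (75 mm by 190 mm) begins 47 mm behind the grasp point.
Start: joints at [1.051, 0.342, 1.524, -0, 1.275, -0.146], TCP at [191.686, 488.758, 404.741] pointing down, gripper open.
Joint ranges: [-2.53, 2.53], [-0.77, 2.02], [0.04, 2.7], [-1, 4.14], [0.28, 2.66], [-3.11, 3.11]. Speed limits (rad/s): [2.57, 2.57, 3.14, 3.14, 3.14, 3.14].

## Interface

Orientations are given as [roll, pitch, yaw] about the fixed x, y, z axes, in that order (R = Rz(yaw) Ry(pitch) Rx(roll)).
In Python, from plant import bot gives the robot as it stands.
- The arm moves only by the tool arm_command, never from a script. Its argument "moves" is a list of rows, each a list of 5 numbers: the shift along the tool's x, y, z in cm, then the turn about the tool's x in degrees, then the opening, from 0 (shut) to 1 (fully open). A call has 1 to 10 rows; each row is the pose to reach, as a shift and turn from the pose measured when the call began, along the tool's axes at that moment; what a row does not reach only later rows make up. A row lasts 1/10 s, in which the tool goes at most 50 mm and 8.59 degrees, less where a joint would pass 70% of its speed; a pose out of reach is approached as far as the arm can. A call with a gripper value outside its range is refused whole. The fingers move at their own pace and stop on an object; the grip force is fixed at half the most. Time passes only in rows, so rows that repeat a pose let the fingers close. It gives the time, the measured TCP pose, the force and the opening at its end, in the units of the state.
- bot.get_obs(): the state, without advancing time (a new reading comes with each control period).
- bot.capture(name): name is "scene" or "top" or "wrist"; returns a dict with "frame" (420x560x3 uint8, blue, green, red), "K" (3x3 intrinsics, pixels), "origin" and "orientation" of the camera in the world; the wrist camera has in their place "T_tool_cam" (4x4, takes a point from camera to tool coordinates, whose origin is the TCP and whose axes are the tool frame's). Camera axes: x right, y down, z forward; pixel columns grow to the right and rows downward; lengths in mm; the calibration is good to about 2 mm. The wrist camera is an equidistant fisheye: a pixel r from the principal point sees the ray r / f radians off the axis. A picture is of the moment at which its call begins: read the wrist's pose just before it. There is no depth.
- bot.close_job(): hands the job in, once; it reports no verdict.
The state is a dict: "time": time; "joint_positions": joint angles; "dq": joint speeds; "tau": joint torques, N m; "tool_pos": TCP position; "tcp_rot": TCP orientation; "contact_force": force on the tool from outside, world axes, zero at the start; "moment": the same for the moment, N m; "grip_width": finger opening in mm.
Only numpy, scipy, OpenCV 4.12 (cv2) and the standard library are available. Lean on these libraries where they do the work, as an engineer would, in place of code of your own. Each camera call takes 0.05 s, during which the arm holds its last target.

## Working session

There is one attempt and no reset: what is moved stays moved. The work goes in short steps, Python scripts to look and compute and a tool call to move; the robot and the scene stay as the last step left them, time stands still between calls to the robot, and variables do not carry over. Pictures are saved under pics/ and viewed, and the job is handed in when it is done.

Besides the shell and the picture viewer there is one more tool, called after "Request:" by a JSON object that holds its "fn" and its "kwargs", one argument or row to a line. arm_command: Moves the arm, as the interface text tells. Its arguments: {"type":"object","properties":{"moves":{"type":"array"}},"required":["moves"]}

```bash
ls; mkdir -p pics; cat > h.py <<'E'
import numpy as np, cv2
from scipy.spatial.transform import Rotation as R
from plant import bot
def rot(o):
    o=np.array(o,float)
    return o if o.shape==(3,3) else (R.from_euler('xyz',o).as_matrix() if o.size==3 else R.from_quat(o).as_matrix())
def ray(c,u,v):
    d=np.linalg.inv(c['K'])@np.array([u,v,1.]); return np.array(c['origin'],float),rot(c['orientation'])@d
def onz(c,u,v,z):
    o,d=ray(c,u,v); return o+d*(z-o[2])/d[2]
def proj(c,p):
    q=rot(c['orientation']).T@(np.array(p,float)-np.array(c['origin'])); q=np.array(c['K'])@q; return q[:2]/q[2]
def tri(c1,p1,c2,p2):
    o1,d1=ray(c1,*p1);o2,d2=ray(c2,*p2)
    s=np.linalg.lstsq(np.c_[d1,-d2],o2-o1,rcond=None)[0]
    a=o1+s[0]*d1;b=o2+s[1]*d2; return (a+b)/2,np.linalg.norm(a-b)
def wray(c,obs,u,v):
    K=np.array(c['K']);x=(u-K[0,2])/K[0,0];y=(v-K[1,2])/K[1,1];r=np.hypot(x,y)
    d=np.array([np.sin(r)*x/r,np.sin(r)*y/r,np.cos(r)]) if r>0 else np.array([0,0,1.])
    T=np.array(c['T_tool_cam']);Rt=rot(obs['tcp_rot']);
    return np.array(obs['tool_pos'])+Rt@T[:3,3],Rt@T[:3,:3]@d
E
python3 - <<'E'
from h import *
import pickle
o=bot.get_obs();print(o)
for n in('scene','top','wrist'):
    ob=bot.get_obs();c=bot.capture(n);cv2.imwrite(f'pics/{n}0.png',c['frame']);pickle.dump((c,ob),open(f'{n}0.pkl','wb'))
    print({k:np.round(v,3).tolist() for k,v in c.items() if k!='frame'})
E
```

```text
pics
{'time': 0.0, 'joint_positions': array([ 1.05100911e+00,  3.42740894e-01,  1.52506720e+00, -3.49025987e-05,
        1.27538717e+00, -1.45984996e-01]), 'dq': array([ 0.00114817, -0.00093266, -0.00065467,  0.00076478, -0.00270711,
        0.00174626]), 'tau': array([-1.27938718e-03, -4.31236768e+01, -2.44219011e+01,  7.16400566e-02,
        5.59217006e-02, -1.21401745e-04]), 'tool_pos': array([191.61092257, 488.62779417, 404.01779485]), 'tcp_rot': array([-1.69595927,  1.56919337, -2.0697513 ]), 'contact_force': array([ 0.03653413, -0.58789046,  0.45847617]), 'moment': array([-0.03447412,  0.06879586, -0.0388455 ]), 'grip_width': 92.04973633628448}
{'K': [[458.86, 0.0, 273.929], [0.0, 458.86, 215.218], [0.0, 0.0, 1.0]], 'origin': [-44.983, -787.353, 961.329], 'orientation': [-2.308, -0.016, -0.64]}
{'K': [[383.417, 0.0, 273.298], [0.0, 383.417, 210.494], [0.0, 0.0, 1.0]], 'origin': [423.342, -29.334, 1177.524], 'orientation': [-3.048, 0.018, -1.583]}
{'K': [[325.192, 0.0, 279.777], [0.0, 325.192, 208.221], [0.0, 0.0, 1.0]], 'T_tool_cam': [[-0.0, -0.292, 0.956, 19.941], [1.0, -0.002, -0.0, 0.972], [0.002, 0.956, 0.292, -78.786], [0.0, 0.0, 0.0, 1.0]]}
```

View pics/scene0.png

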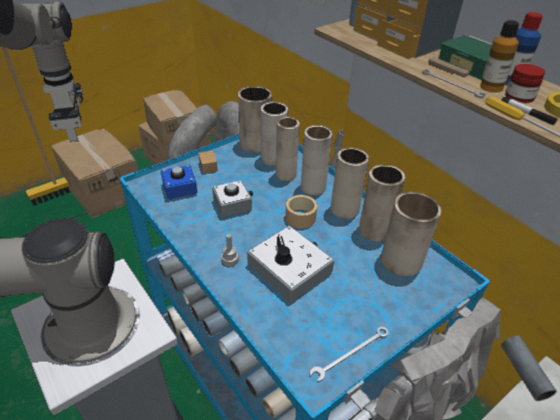

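View pics/top0.png

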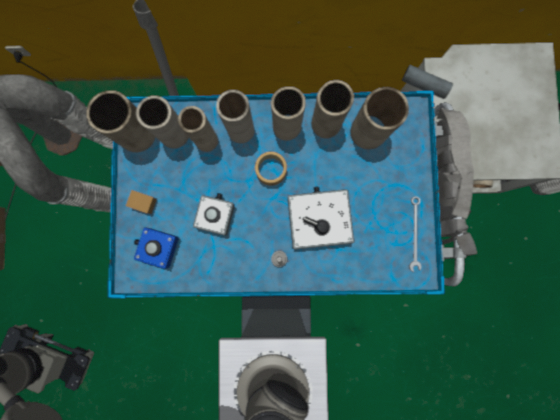

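View pics/wrist0.png

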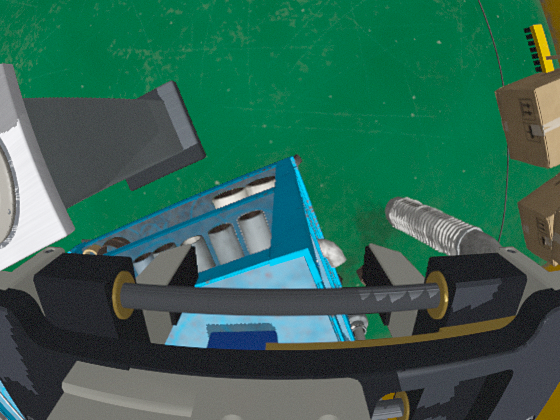

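The grey start box is at top (213,214) / scene (232,195). The only look-alike is the blue box at top (155,248) / scene (178,180), which is excluded by its colour. The selector is at top (320,220) / scene (285,260). The robot arm isn't over the table. Next I'll take close crops.

```bash
python3 - <<'E'
import cv2
a=cv2.imread('pics/top0.png');b=cv2.imread('pics/scene0.png')
cv2.imwrite('pics/ct.png',cv2.resize(a[180:265,180:365],None,fx=4.3,fy=4.3,interpolation=cv2.INTER_CUBIC))
cv2.imwrite('pics/cs.png',cv2.resize(b[170:305,200:345],None,fx=4.4,fy=4.4,interpolation=cv2.INTER_CUBIC))
E
```

```text
(no output)
```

View pics/ct.png

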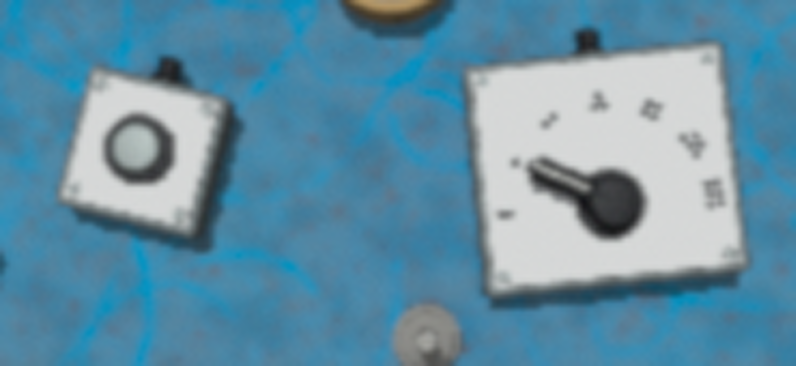

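View pics/cs.png

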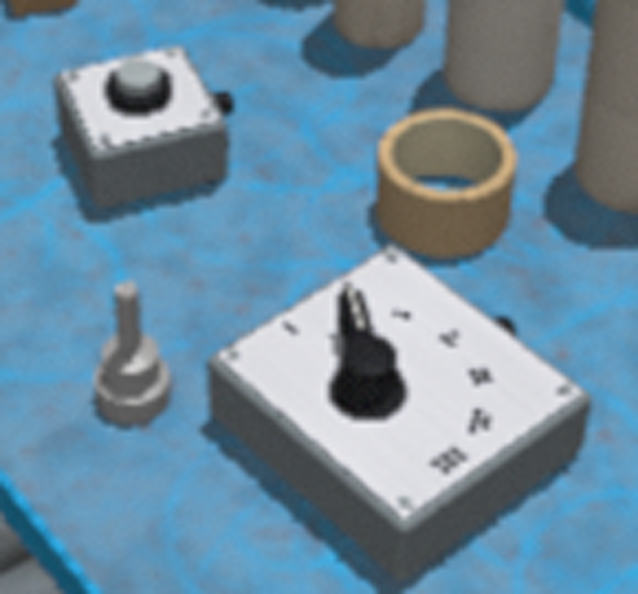

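The lever sits at one dot (crop tip ~(530,165), first dot beside it), so it needs three clicks. Now I'll measure both boxes from two views.

```bash
python3 - <<'E'
from h import *
import pickle
t=pickle.load(open('top0.pkl','rb'))[0];s=pickle.load(open('scene0.pkl','rb'))[0]
def quad(c,x0,y0,x1,y1,thr):
    f=c['frame'];hsv=cv2.cvtColor(f,cv2.COLOR_BGR2HSV);m=((hsv[...,1]<45)&(hsv[...,2]>thr)).astype(np.uint8)
    z=np.zeros_like(m);z[y0:y1,x0:x1]=m[y0:y1,x0:x1]
    k=max(cv2.findContours(z,cv2.RETR_EXTERNAL,cv2.CHAIN_APPROX_NONE)[0],key=cv2.contourArea)
    h=cv2.convexHull(k)
    for e in np.arange(.02,.12,.005):
        q=cv2.approxPolyDP(h,e*cv2.arcLength(h,True),True)
        if len(q)<=4:break
    q=q[:,0].astype(float)
    # refine: fit lines to hull-contour points near each edge
    L=[];P=k[:,0].astype(float)
    for i in range(4):
        a,b=q[i],q[(i+1)%4];d=(b-a);l=np.linalg.norm(d);d/=l;n=np.array([-d[1],d[0]])
        w=P-a;tt=w@d;dd=w@n;sel=P[(abs(dd)<2)&(tt>.12*l)&(tt<.88*l)]
        vx,vy,x,y=cv2.fitLine(sel.astype(np.float32),cv2.DIST_HUBER,0,.01,.01)[:,0];L.append((vx,vy,x,y))
    out=[]
    for i in range(4):
        a,b=L[i-1],L[i];A=np.array([[a[0],-b[0]],[a[1],-b[1]]]);r=np.linalg.solve(A,[b[2]-a[2],b[3]-a[3]]);out.append([a[2]+r[0]*a[0],a[3]+r[0]*a[1]])
    return np.array(out)
for nm,bt,bs,thr in(('sel',(280,180,360,260),(240,222,340,290),150),('start',(190,185,240,245),(205,175,258,212),150)):
    for th in (130,150,165):
      try:
        qt=quad(t,*bt,th);qs=quad(s,*bs,th)
        Wt=np.array([onz(t,*p,58) for p in qt]);Ws=np.array([onz(s,*p,58) for p in qs])
        print(nm,th)
        for W in(Wt,Ws):
            c=W[:,:2].mean(0);e=[np.linalg.norm(W[i,:2]-W[(i+1)%4,:2]) for i in range(4)]
            an=[np.degrees(np.arctan2(*(W[(i+1)%4]-W[i])[1::-1]))for i in range(4)];print(' c',c.round(1),'edges',np.round(e,1),'ang',np.round(an,1))
        cs=Ws[:,:2]
        for p,w in zip(qt,Wt):
            j=np.argmin(np.linalg.norm(cs-w[:2],axis=1));X,g=tri(t,p,s,qs[j]);print('  corner',X.round(1),round(g,1))
      except Exception as ex:print(nm,th,ex)
E
```

```text
sel 130
 c [ 504.  -147.7] edges [150.1 171.3 151.1 170. ] ang [-174.5   95.2    5.   -85.1]
 c [ 501.4 -150.6] edges [172.  150.8 172.8 151.8] ang [ -85.1 -174.8   95.2    4.9]
  corner [ 587.2 -226.5   53.1] 0.5
  corner [ 436.7 -240.6   53.3] 0.6
  corner [420.5 -69.   54.8] 1.6
  corner [571.8 -56.   55. ] 0.7
sel 150
 c [ 504.2 -147.3] edges [148.  167.5 147.1 168.2] ang [-175.1   94.9    5.2  -84.9]
 c [ 502.8 -148.5] edges [167.8 147.9 169.1 148.3] ang [ -85.  -174.8   95.1    4.7]
  corner [ 585.3 -224.7   56.3] 0.5
  corner [ 437.9 -237.7   55.6] 0.0
  corner [422.9 -69.9  56.5] 1.7
  corner [570.4 -57.   56.3] 0.1
sel 165
 c [ 503.8 -147.4] edges [144.4 166.8 145.2 165.4] ang [-174.3   95.3    5.2  -84.9]
 c [ 502.8 -148.1] edges [167.1 147.9 168.3 146.3] ang [ -84.5 -174.9   95.     4.7]
  corner [ 584.2 -223.7   56.6] 1.9
  corner [ 438.8 -237.3   55.7] 1.7
  corner [423.2 -70.8  57.7] 1.8
  corner [568.6 -58.2  57.3] 0.1
start 130
 c [520.1 169. ] edges [90.3 90.8 91.2 91.4] ang [-104.9  164.7   75.5  -15.8]
 c [517.7 165.2] edges [86.6 93.  91.7 88.8] ang [-104.4  165.9   72.9  -17.3]
  corner [576.4 201.7  51.8] 0.0
  corner [552.5 113.6  55.3] 0.3
  corner [464.1 138.3  52.9] 1.9
  corner [488.6 225.7  54.6] 1.9
start 150
 c [519.9 170. ] edges [87.6 88.7 88.3 87.2] ang [-104.8  165.5   74.3  -14.9]
 c [519.2 167.1] edges [83.8 90.  85.6 87.2] ang [-104.9  164.3   73.1  -16.8]
  corner [575.2 201.7  52.6] 2.2
  corner [551.8 116.6  55.9] 0.9
  corner [465.  139.   57.3] 1.0
  corner [490.1 223.9  55.3] 1.4
start 165
 c [520.2 169.4] edges [86.3 86.1 85.2 84.8] ang [-104.   164.6   75.1  -14.6]
 c [519.3 167.5] edges [82.1 86.5 85.8 88.3] ang [-106.6  165.6   74.6  -16.8]
  corner [574.  199.9  54.4] 3.7
  corner [550.6 116.8  57.3] 1.1
  corner [467.6 139.9  55.8] 1.1
  corner [489.7 222.1  56.6] 0.6
```

```bash
cat >> h.py <<'E'
def tool(o=None):
    o=o or bot.get_obs();Rt=rot(o['tcp_rot']);return np.array(o['tool_pos']),Rt
def deltas(target_tip, yawz, o=None, tip=178.):
    """target fingertip world pt, desired heading (deg) of tool z axis; gives cm shifts and turn deg"""
    p,Rt=tool(o);goal=np.array(target_tip,float)+[0,0,tip]
    d=Rt.T@(goal-p)/10
    cur=np.degrees(np.arctan2(Rt[1,2],Rt[0,2])); turn=(cur-yawz+180)%360-180
    return d,turn,cur
E
python3 - <<'E'
from h import *
import pickle
t=pickle.load(open('top0.pkl','rb'))[0];s=pickle.load(open('scene0.pkl','rb'))[0]
p,Rt=tool();print(p.round(1));print(Rt.round(3))
A=np.array([478.6,-150.2,0]);
def pol(r,a,z):a=np.radians(a);return A+[r*np.cos(a),r*np.sin(a),z]
for nm,c in(('top',t),('scene',s)):
    v=c['frame'].copy();f=3
    x0,y0=(275,175) if nm=='top' else (235,215)
    im=cv2.resize(v[y0:y0+90,x0:x0+110],None,fx=6,fy=6,interpolation=cv2.INTER_CUBIC)
    def pt(P,col):
        u=(proj(c,P)-[x0,y0]+.5)*6;cv2.circle(im,tuple(int(k) for k in u),3,col,-1)
    pt(pol(0,0,93),(0,0,255));pt(pol(62,65,93),(0,255,0))
    for k in range(7):pt(pol(71,95-30*k,58),(255,0,255))
    cv2.imwrite(f'pics/ov_{nm}.png',im)
# button
for nm,c,b in(('top',t,(203,205,222,224)),('scene',s,(222,180,244,195))):
    x0,y0,x1,y1=b;im=cv2.resize(c['frame'][y0-10:y1+10,x0-10:x1+10],None,fx=10,fy=10,interpolation=cv2.INTER_CUBIC)
    cv2.circle(im,tuple(int(k) for k in (proj(c,[519.7,168.5,80])-[x0-10,y0-10]+.5)*10),4,(0,0,255),-1);cv2.imwrite(f'pics/btn_{nm}.png',im)
E
python3 -c "
import cv2,numpy as np
def pad(a,h,w):
    o=np.zeros((h,w,3),np.uint8);o[:min(h,a.shape[0]),:min(w,a.shape[1])]=a[:h,:w];return o
r=[cv2.imread('pics/'+n+'.png') for n in('ov_top','ov_scene','btn_top','btn_scene')]
r=[cv2.resize(x,(400,int(x.shape[0]*400/x.shape[1]))) for x in r]
r=[pad(x,300,400)for x in r]
cv2.imwrite('pics/m1.png',np.vstack([np.hstack(r[:2]),np.hstack(r[2:])]))"
```

```text
[191.6 488.7 404.2]
[[-0.001  0.365  0.931]
 [-0.001  0.931 -0.365]
 [-1.    -0.001 -0.   ]]
```

View pics/m1.png

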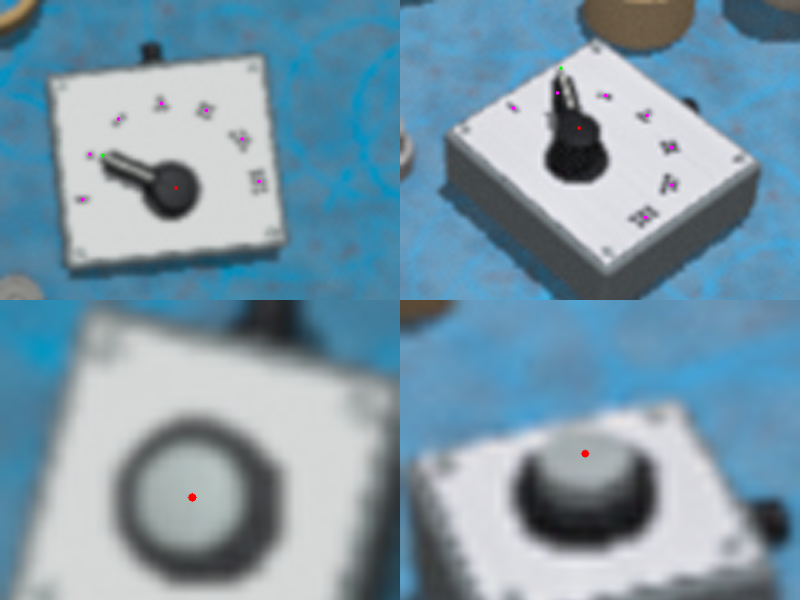

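The overlay agrees. All seven marks, the lever (one dot, 65° in world), the hub and the button centre fall on my model: axis (478.6,-150.2), box yaw 5°, button (519.7,168.5,80). Next is the approach, with closed fingers above the anticlockwise flank.

```bash
python3 - <<'E'
from h import *
import pickle
t=pickle.load(open('top0.pkl','rb'))[0]
print('gauge base-ish',onz(t,279,258,40).round(0),'top',onz(t,279,257,98).round(0),'tape',onz(t,271,169,55).round(0))
print(deltas([440,200,170],20));print(deltas([456.8,-90.4,150],65))
E
```

```text
gauge base-ish [390. -25.  40.] top [394. -25.  98.] tape [653.  -5.  55.]
(array([  5.63652286, -17.80072519,  33.66319557]), np.float64(-41.41664680283594), np.float64(-21.416646802835942))
(array([  7.66359865, -44.21983869,  45.83140848]), np.float64(-86.41664680283594), np.float64(-21.416646802835942))
```

Request:
{"fn": "arm_command", "kwargs": {
  "moves": [
    [5.6,-17.8,33.7,-41.4,0],
    [5.6,-17.8,33.7,-41.4,0],
    [5.6,-17.8,33.7,-41.4,0],
    [5.6,-17.8,33.7,-41.4,0],
    [5.6,-17.8,33.7,-41.4,0],
    [5.6,-17.8,33.7,-41.4,0],
    [5.6,-17.8,33.7,-41.4,0],
    [5.6,-17.8,33.7,-41.4,0],
    [5.6,-17.8,33.7,-41.4,0],
    [5.6,-17.8,33.7,-41.4,0]
  ]
}}

```text
time: 1.15
tool_pos: [441.7, 197.9, 347.6]
tcp_rot: [-2.695, 1.569, -2.35]
contact_force: [-0.1, 1.0, -0.5]
grip_width: 16.3
```

```bash
python3 - <<'E'
from h import *
o=bot.get_obs();print(o['time'],o['tool_pos'].round(1),o['joint_positions'].round(2),o['grip_width'],o['contact_force'].round(2))
print(deltas([456.8,-90.4,150],65))
E
```

```text
1.15 [441.7 197.9 347.6] [ 0.26  0.33  1.72 -0.    1.1  -1.65] 16.274197878489485 [-0.09  1.03 -0.47]
(array([  2.00632666, -27.64356082,  -8.31621039]), np.float64(-45.24343436658981), np.float64(19.756565633410187))
```

Request:
{"fn": "arm_command", "kwargs": {
  "moves": [
    [2.0,-27.6,-8.3,-45,0],
    [2.0,-27.6,-8.3,-45,0],
    [2.0,-27.6,-8.3,-45,0],
    [2.0,-27.6,-8.3,-45,0],
    [2.0,-27.6,-8.3,-45,0],
    [2.0,-27.6,-8.3,-45,0],
    [2.0,-27.6,-8.3,-45,0],
    [2.0,-27.6,-8.3,-45,0],
    [2.0,-27.6,-8.3,-45,0],
    [2.0,-27.6,-8.3,-45,0]
  ]
}}

```text
time: 2.15
tool_pos: [456.7, -88.5, 328.1]
tcp_rot: [2.518, 1.569, -2.634]
contact_force: [-0.7, -1.5, -0.2]
grip_width: 0.1
```

```bash
python3 - <<'E'
from h import *
import pickle
for n in('scene','top','wrist'):
    o=bot.get_obs();c=bot.capture(n);cv2.imwrite(f'pics/{n}1.png',c['frame']);pickle.dump((c,o),open(f'{n}1.pkl','wb'))
print(o['time'],o['tool_pos'].round(1),o['joint_positions'].round(2),o['grip_width'],o['contact_force'].round(2))
print(deltas([456.8,-90.4,70],65))
a=cv2.imread('pics/scene1.png')[150:330,170:380];b=cv2.imread('pics/top1.png')[150:280,250:370]
a=cv2.resize(a,(400,343));b=cv2.resize(b,(400,433));w=cv2.resize(cv2.imread('pics/wrist1.png'),(400,300))
m=np.zeros((600,800,3),np.uint8);m[:300,:400]=a[:300];m[:433,400:]=b;m[300:,:400]=w;cv2.imwrite('pics/m2.png',m)
E
```

```text
2.25 [456.8 -88.5 328.2] [-0.36  0.32  1.8  -0.    1.03 -3.06] 0.46181222526527704 [-0.13  0.15  0.36]
(array([ 8.02054235, -0.08041239, -0.14404619]), np.float64(-0.13508204272869762), np.float64(64.86491795727132))
```

View pics/m2.png

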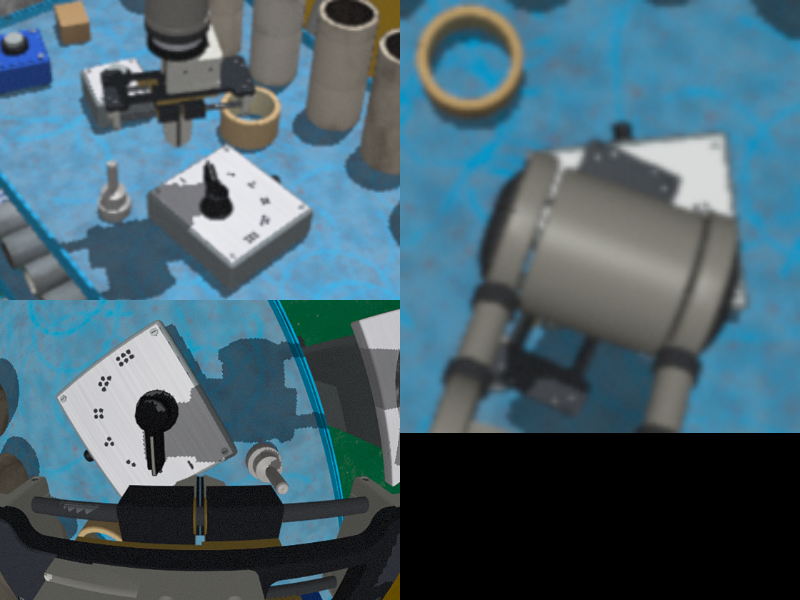

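View pics/wrist1.png

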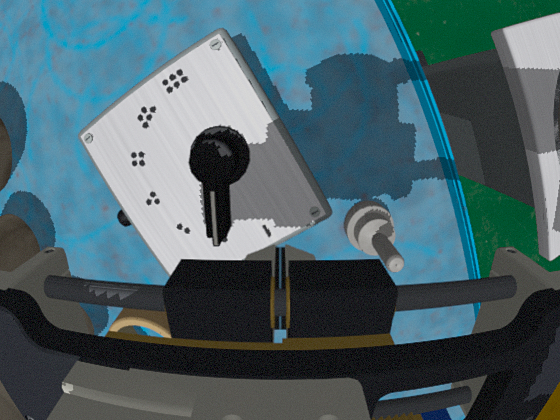

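The wrist view shows the lever hub at (219,153), nose at (216,243), the gauge at (375,230) and shut fingers at (282,260). I'll check the axis, gauge and finger sizes against the wrist view.

```bash
python3 - <<'E'
from h import *
import pickle
c,o=pickle.load(open('wrist1.pkl','rb'))
def w(u,v,z):
    a,d=wray(c,o,u,v);return (a+d*(z-a[2])/d[2]).round(1)
print('hub',w(220,153,93),'tip',w(216,243,93),'4dots',w(138,159,58),'3',w(153,199,58),'5',w(147,117,58),'gauge foot',w(368,225,15),'top',w(398,266,98))
# marks in box frame
A=np.array([478.6,-150.2])
for k,(u,v) in {1:(183,229),2:(153,199),3:(138,159),4:(147,117),5:(175,79)}.items():
    pass
for u,v in((183,229),(153,199),(138,159),(147,117),(175,79)):
    d=w(u,v,58)[:2]-A;print(np.hypot(*d).round(1),np.degrees(np.arctan2(d[1],d[0])).round(1))
# finger widths at tip
for u in(245,262,278,287,302,320):
    a,d=wray(c,o,u,255);p,Rt=tool(o);q=Rt.T@(a-p);e=Rt.T@d
    s=(178-q[0])/e[0];print(u,(q+s*e).round(1))
E
python3 -c "
import cv2
a=cv2.imread('pics/wrist1.png')[225:350,150:410];cv2.imwrite('pics/wf.png',cv2.resize(a,None,fx=3,fy=3))"
```

```text
hub [ 471.2 -152.2   93. ] tip [504.6 -95.9  93. ] 4dots [ 543.8 -178.9   58. ] 3 [ 548.9 -143.2   58. ] 5 [ 519.8 -205.2   58. ] gauge foot [390.4 -26.2  15. ] top [389.2 -21.8  98. ]
72.3 34.9
70.6 5.7
71.2 -23.8
68.7 -53.2
70.7 -84.8
245 [178.  -18.9  -3.5]
262 [178.   -9.7  -3.5]
278 [178.   -1.2  -3.5]
287 [178.    3.6  -3.5]
302 [178.   11.7  -3.5]
320 [178.   21.4  -3.4]
```

View pics/wf.png

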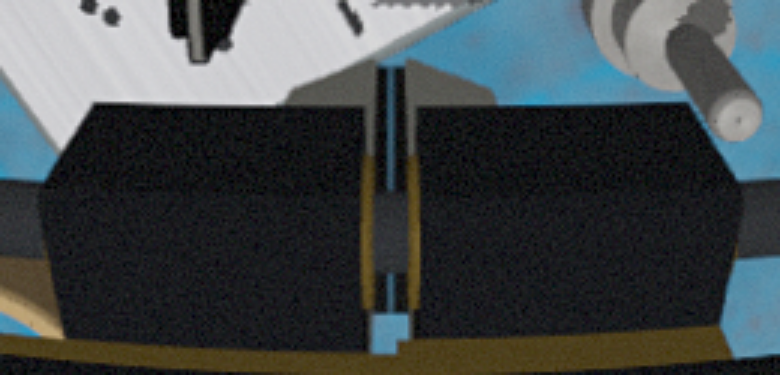

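Marks land at r≈71 and at the expected angles, so the axis is good. The fingers taper near the tip. I'll descend beside the lever to tip z = 70.

Request:
{"fn": "arm_command", "kwargs": {
  "moves": [
    [4,-0.1,-0.1,0,0],
    [8,-0.1,-0.1,0,0],
    [8,-0.1,-0.1,0,0],
    [8,-0.1,-0.1,0,0]
  ]
}}

```text
time: 2.7
tool_pos: [457.4, -89.6, 248.6]
tcp_rot: [2.383, 1.568, -2.767]
contact_force: [0.9, -0.4, 0.9]
grip_width: 0.4
```

```bash
cat > look.py <<'E'
from h import *
import sys
k=sys.argv[1]
o=bot.get_obs();w=bot.capture('wrist')['frame'];s=bot.capture('scene')['frame'][200:320,220:360]
print(o['time'],o['tool_pos'].round(1),o['joint_positions'].round(2),o['grip_width'].round(2) if hasattr(o['grip_width'],'round') else o['grip_width'],o['contact_force'].round(2),o['moment'].round(2))
m=np.zeros((600,800,3),np.uint8);m[:420,:560]=w;m[420:,560:]=cv2.resize(s,(240,180))[:180]
s=cv2.resize(s,(540,463));m[420:,:]=0
m=np.zeros((600,800,3),np.uint8);m[:,:]=cv2.resize(np.hstack([w,np.vstack([cv2.resize(s,(560,420))])]),(800,300)).repeat(2,0) if 0 else 0
w2=cv2.resize(w[0:320,80:480],(400,320));s2=cv2.resize(s,(400,343))
m[:320,:400]=w2;m[:343,400:]=s2;m=m[:345];cv2.imwrite(f'pics/l{k}.png',m)
p,Rt=tool(o);A=np.array([478.6,-150.2]);d=p[:2]-A;h=np.degrees(np.arctan2(Rt[1,2],Rt[0,2]));print('rel polar',np.hypot(*d).round(1),np.degrees(np.arctan2(d[1],d[0])).round(1),'heading',h.round(2))
def pose(phi,off,r=45,z=70,H=None):
    f=np.radians(phi);q=A+r*np.array([np.cos(f),np.sin(f)])+off*np.array([-np.sin(f),np.cos(f)])
    return deltas([q[0],q[1],z],phi if H is None else H,o)
for a in sys.argv[2:]:
    v=[float(x) for x in a.split(',')];d,t,_=pose(*v);print(a,d.round(2),round(t,1))
E
python3 look.py 2 65,30 65,25 65,20 50,20 50,25 35,20 35,25
```

```text
2.7 [457.4 -89.6 248.6] [-0.36  0.44  1.88 -0.    0.82 -3.06] 0.4123938493805901 [ 0.9  -0.45  0.89] [ 0.04  0.1  -0.02]
rel polar 64.2 109.3 heading 64.92
65,30 [ 0.06 -1.48 -0.1 ] -0.1
65,25 [ 0.06 -1.98 -0.09] -0.1
65,20 [ 0.06 -2.48 -0.09] -0.1
50,20 [ 0.05 -3.72  0.27] 14.9
50,25 [ 0.05 -3.23  0.4 ] 14.9
35,20 [ 0.05 -5.    0.31] 29.9
35,25 [ 0.05 -4.57  0.56] 29.9
```

View pics/l2.png

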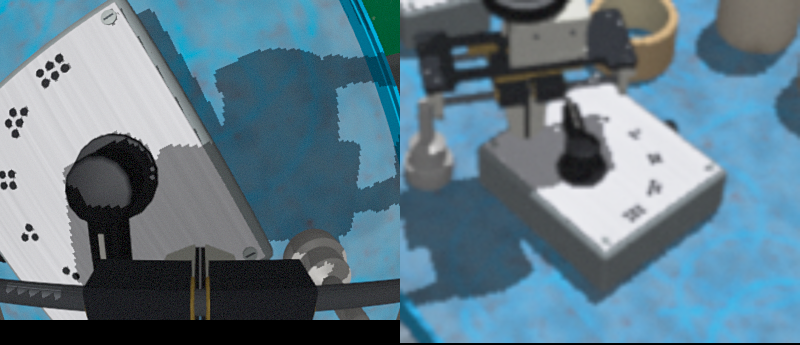

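Request:
{"fn": "arm_command", "kwargs": {
  "moves": [
    [0,-0.7,-0.1,0,0],
    [0,-1.4,-0.1,0,0],
    [0,-1.6,-0.1,0,0],
    [0,-1.8,-0.1,0,0],
    [0,-2.0,-0.1,0,0],
    [0,-2.0,-0.1,0,0]
  ]
}}

```text
time: 3.4
tool_pos: [475.5, -99.3, 249.9]
tcp_rot: [-2.537, 1.569, -1.405]
contact_force: [-1.4, 1.3, 1.4]
grip_width: 0.7
```

```bash
python3 look.py 3 65,25 60,25 55,25 55,20 50,20 45,20 40,20 35,20
```

```text
3.4 [475.5 -99.3 249.9] [-0.36  0.46  1.83 -0.    0.85 -3.07] 0.6515148542842001 [-1.43  1.25  1.37] [ 0.2   0.3  -0.02]
rel polar 51.0 93.5 heading 64.9
65,25 [0.19 0.07 0.02] -0.1
60,25 [ 0.19 -0.34  0.22] 4.9
55,25 [ 0.19 -0.75  0.39] 9.9
55,20 [ 0.19 -1.25  0.3 ] 9.9
50,20 [ 0.19 -1.67  0.39] 14.9
45,20 [ 0.2  -2.09  0.44] 19.9
40,20 [ 0.2  -2.52  0.45] 24.9
35,20 [ 0.2  -2.95  0.43] 29.9
```

View pics/l3.png

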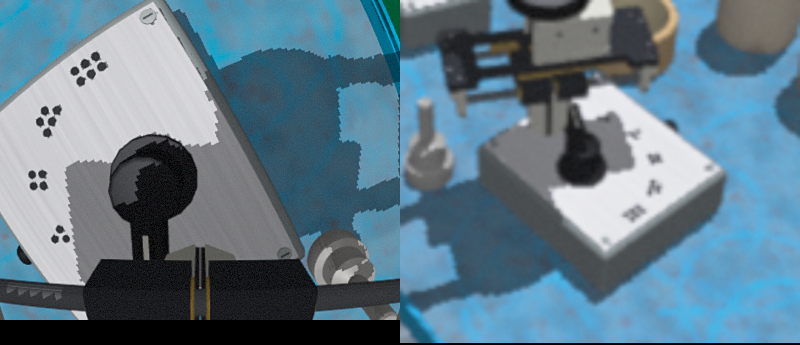

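Request:
{"fn": "arm_command", "kwargs": {
  "moves": [
    [0.1,-0.3,0.1,2,0],
    [0.15,-0.55,0.16,4,0],
    [0.2,-0.7,0.22,6,0],
    [0.2,-0.85,0.28,8,0],
    [0.2,-1.0,0.33,10,0],
    [0.2,-1.15,0.37,12,0],
    [0.2,-1.3,0.41,13.5,0],
    [0.2,-1.45,0.44,15,0],
    [0.2,-1.45,0.44,15,0]
  ]
}}

```text
time: 4.4
tool_pos: [490.6, -101.6, 248.0]
tcp_rot: [-2.025, 1.568, -1.155]
contact_force: [0.0, 0.3, 0.7]
grip_width: 0.6
```

```bash
python3 look.py 4 50,22 45,22 40,22 35,22
```

```text
4.4 [ 490.6 -101.6  248. ] [-0.36  0.49  1.79 -0.    0.86 -2.8 ] 0.5673542213673224 [0.01 0.25 0.73] [-0.04  0.15  0.01]
rel polar 50.0 76.1 heading 49.86
50,22 [-0.   -0.    0.01] -0.1
45,22 [-0.   -0.4   0.18] 4.9
40,22 [-0.   -0.82  0.32] 9.9
35,22 [-0.   -1.24  0.42] 14.9
```

View pics/l4.png

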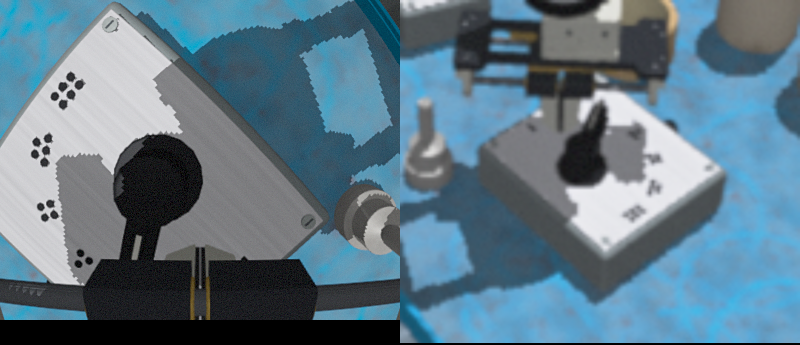

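The lever snapped on to two dots (the scene inset shows it pointing between marks 1 and 3), with no force. On to three.

```bash
python3 - <<'E'
import sys
sys.argv=['x','5']+[f'{a},22' for a in (41,35,32,29,27,25,23,21,19.5)]
exec(open('look.py').read())
E
```

```text
4.5 [ 490.4 -101.5  247.9] [-0.36  0.49  1.79 -0.    0.86 -2.8 ] 0.4748859469122242 [ 0.11 -0.49 -0.17] [ 0.12  0.02 -0.  ]
rel polar 50.1 76.4 heading 49.92
41,22 [-0.01 -0.75  0.3 ] 8.9
35,22 [-0.01 -1.26  0.43] 14.9
32,22 [-0.01 -1.52  0.48] 17.9
29,22 [-0.01 -1.78  0.51] 20.9
27,22 [-0.01 -1.96  0.52] 22.9
25,22 [-0.01 -2.13  0.53] 24.9
23,22 [-0.01 -2.31  0.53] 26.9
21,22 [-0.01 -2.48  0.52] 28.9
19.5,22 [-0.01 -2.61  0.51] 30.4
```

Request:
{"fn": "arm_command", "kwargs": {
  "moves": [
    [0,-0.4,0.2,4.5,0],
    [0,-0.75,0.3,9,0],
    [0,-1.05,0.38,12,0],
    [0,-1.3,0.43,15,0],
    [0,-1.52,0.48,18,0],
    [0,-1.78,0.51,21,0],
    [0,-2.0,0.52,23.5,0],
    [0,-2.2,0.53,26,0],
    [0,-2.4,0.53,28,0],
    [0,-2.55,0.52,29.5,0]
  ]
}}

```text
time: 5.6
tool_pos: [513.2, -114.0, 247.9]
tcp_rot: [-1.668, 1.568, -1.312]
contact_force: [-0.0, 0.3, 1.0]
grip_width: 0.6
```

```bash
python3 look.py 6 20,22 16,22 12,22 8,22 5,22 2,22 0,22 -2,22 -4,22 -6,22 -8,22 -9,22 -10,22 -11,22
```

```text
5.6 [ 513.2 -114.   247.9] [-0.36  0.52  1.72 -0.    0.89 -2.29] 0.5861094838140868 [-0.03  0.33  0.95] [ 0.06  0.03 -0.  ]
rel polar 50.1 46.3 heading 20.35
20,22 [-0.01 -0.02  0.01] 0.4
16,22 [-0.01 -0.34  0.15] 4.4
12,22 [-0.   -0.67  0.27] 8.4
8,22 [-0.   -1.    0.36] 12.4
5,22 [-0.   -1.26  0.42] 15.4
2,22 [-0.   -1.52  0.46] 18.4
0,22 [-0.   -1.69  0.48] 20.4
-2,22 [-0.   -1.87  0.49] 22.4
-4,22 [-0.   -2.04  0.5 ] 24.4
-6,22 [-0.   -2.22  0.5 ] 26.4
-8,22 [-0.   -2.39  0.5 ] 28.4
-9,22 [ 0.   -2.48  0.49] 29.4
-10,22 [ 0.   -2.56  0.49] 30.4
-11,22 [ 0.   -2.65  0.48] 31.4
```

View pics/l6.png

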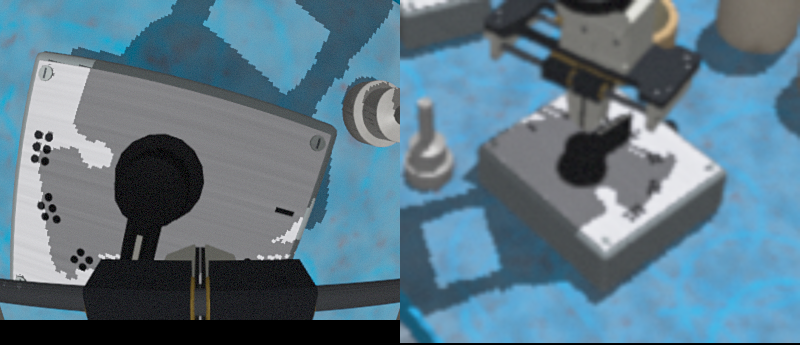

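It's at three dots. For the last click I'll use the same pattern but slower at the end.

Request:
{"fn": "arm_command", "kwargs": {
  "moves": [
    [0,-0.34,0.15,4.4,0],
    [0,-0.67,0.27,8.4,0],
    [0,-1.0,0.36,12.4,0],
    [0,-1.26,0.42,15.4,0],
    [0,-1.52,0.46,18.4,0],
    [0,-1.75,0.48,21,0],
    [0,-1.95,0.5,23.4,0],
    [0,-2.15,0.5,25.5,0],
    [0,-2.3,0.5,27.5,0],
    [0,-2.4,0.5,28.4,0]
  ]
}}

```text
time: 6.7
tool_pos: [526.3, -134.9, 248.0]
tcp_rot: [-1.165, 1.568, -1.305]
contact_force: [-0.4, -0.6, -1.5]
grip_width: 0.5
```

```bash
python3 look.py 7 -9,22 -10,22 -12,22 -14,22
```

```text
6.7 [ 526.3 -134.9  248. ] [-0.39  0.55  1.67 -0.    0.92 -1.82] 0.5427404448801101 [-0.41 -0.61 -1.48] [0.02 0.   0.01]
rel polar 50.1 17.8 heading -8.02
-9,22 [-0.   -0.06  0.03] 1.0
-10,22 [-0.   -0.14  0.07] 2.0
-12,22 [-0.   -0.3   0.13] 4.0
-14,22 [-0.   -0.46  0.2 ] 6.0
```

View pics/l7.png

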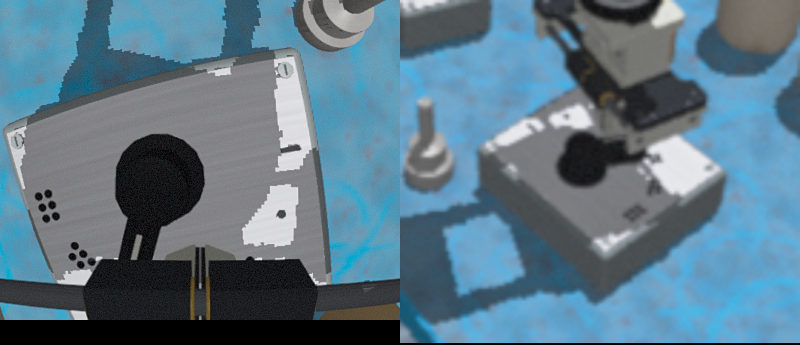

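The lever stands off the fingers exactly as after the earlier snaps, so it has clicked to four. I'll back off, lift, and check.

Request:
{"fn": "arm_command", "kwargs": {
  "moves": [
    [0,1,0,0,0],
    [-1,2,0,0,0],
    [-5,2,0,0,0],
    [-10,2,0,0,0],
    [-10,2,0,0,0]
  ]
}}

```text
time: 7.3
tool_pos: [530.4, -114.2, 355.2]
tcp_rot: [-0.339, 1.556, -0.477]
contact_force: [0.8, -0.8, 0.1]
grip_width: 0.5
```

```bash
python3 - <<'E'
from h import *
print(deltas([519.7,168.5,170],-8))
E
```

```text
(array([ 0.52006276, 27.85439049, -4.94785844]), np.float64(0.12054790141294802), np.float64(-7.879452098587041))
```

Request:
{"fn": "arm_command", "kwargs": {
  "moves": [
    [0.5,27.8,-4.9,0,0],
    [0.5,27.8,-4.9,0,0],
    [0.5,27.8,-4.9,0,0],
    [0.5,27.8,-4.9,0,0],
    [0.5,27.8,-4.9,0,0],
    [0.5,27.8,-4.9,0,0],
    [0.5,27.8,-4.9,0,0],
    [0.5,27.8,-4.9,0,0],
    [0.5,27.8,-4.9,0,0]
  ]
}}

```text
time: 8.2
tool_pos: [519.9, 167.5, 348.3]
tcp_rot: [-0.359, 1.556, -0.497]
contact_force: [-0.1, -0.1, -0.4]
grip_width: 0.4
```

```bash
python3 - <<'E'
from h import *
o=bot.get_obs();w=bot.capture('wrist')['frame'];cs=bot.capture('scene');ct=bot.capture('top')
A=np.array([478.6,-150.2,0.])
def pol(r,a,z):a=np.radians(a);return A+[r*np.cos(a),r*np.sin(a),z]
m=np.zeros((600,800,3),np.uint8);m[:300,:400]=cv2.resize(w,(400,300))
for c,(x0,y0),at in((cs,(235,215),(0,400)),(ct,(275,175),(300,0))):
    im=cv2.resize(c['frame'][y0:y0+82,x0:x0+110],(440,328))
    for P,col in((pol(0,0,93),(0,0,255)),(pol(62,-25,93),(0,255,0)),(pol(71,-25,58),(255,0,255))):
        u=(proj(c,P)-[x0,y0]+.5)*4;cv2.circle(im,tuple(int(k) for k in u),3,col,-1)
    m[at[0]:at[0]+300,at[1]:at[1]+400]=im[:300,:400]
m[300:,400:]=cv2.resize(cs['frame'][130:235,180:320],(400,300));
cv2.imwrite('pics/m8.png',m);cv2.imwrite('pics/wrist8.png',w)
p,Rt=tool(o);print(o['time'],p.round(1),o['contact_force'].round(1),Rt[:,0].round(4),deltas([519.7,168.5,85],-8,o))
E
```

```text
8.2 [519.9 167.5 348.3] [-0.1 -0.1 -0.4] [ 0.013  -0.0071 -0.9999] (array([ 8.53238307,  0.14286908, -0.15723979]), np.float64(0.11442597344580463), np.float64(-7.885574026554201))
```

View pics/m8.png

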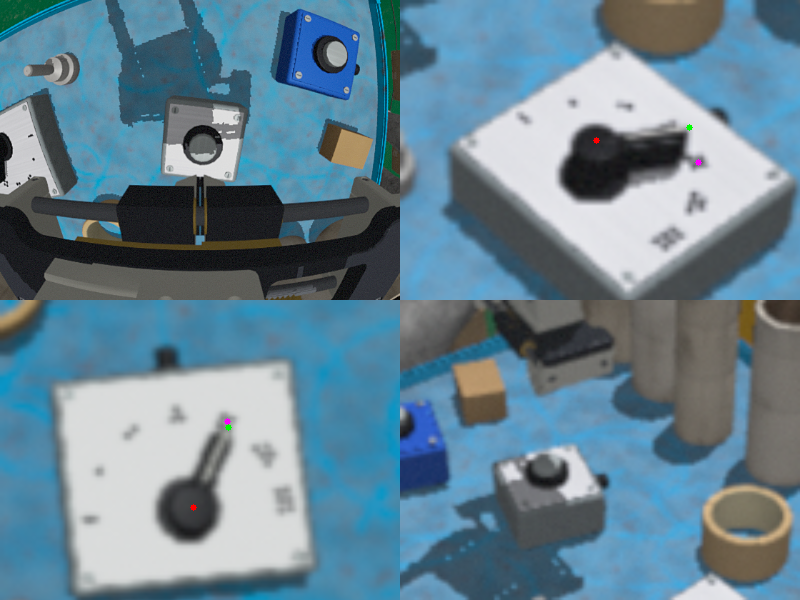

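View pics/wrist8.png

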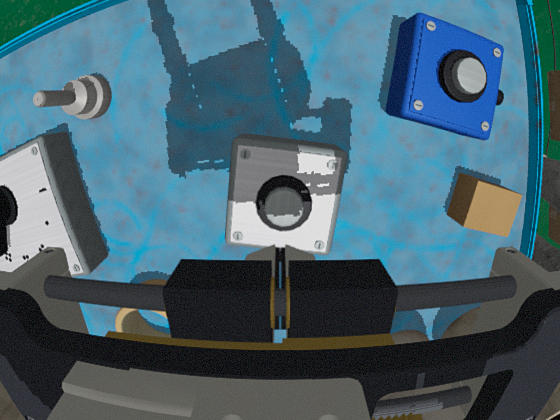

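The overlays show the lever on four dots in both views, and the box hasn't moved. The grey start box is the one in front of the fingers, with its button at wrist (284,203). Aim check from this view:

```bash
python3 - <<'E'
from h import *
o=bot.get_obs();c=bot.capture('wrist')
a,d=wray(c,o,284,202);print('button wrist',(a+d*(80-a[2])/d[2]).round(1))
p,Rt=tool(o);tip=p+Rt@[178,0,0];print('tip',tip.round(1),'delta tool to z=84',(Rt.T@(np.array([519.7,168.5,84])-tip)/10).round(2),'to 80',(Rt.T@(np.array([519.7,168.5,80])-tip)/10).round(2))
E
```

```text
button wrist [516.4 170.3  80. ]
tip [522.5 165.6 170.3] delta tool to z=84 [ 8.63  0.29 -0.44] to 80 [ 9.03  0.29 -0.45]
```

Request:
{"fn": "arm_command", "kwargs": {
  "moves": [
    [3,0.3,-0.5,0,0],
    [7,0.3,-0.5,0,0],
    [8.2,0.3,-0.5,0,0],
    [8.6,0.3,-0.5,0,0],
    [8.6,0.3,-0.5,0,0]
  ]
}}

```text
time: 8.9
tool_pos: [517.4, 169.7, 262.8]
tcp_rot: [-0.319, 1.556, -0.459]
contact_force: [0.8, -0.4, 0.8]
grip_width: 0.5
```

```bash
python3 - <<'E'
from h import *
o=bot.get_obs();p,Rt=tool(o);tip=p+Rt@[178,0,0];print(o['time'],'tip',tip.round(1),o['contact_force'].round(1),Rt[:,0].round(3))
w=bot.capture('wrist')['frame'];s=bot.capture('scene')['frame']
m=np.hstack([cv2.resize(w,(400,300)),cv2.resize(s[130:235,180:320],(400,300))]);cv2.imwrite('pics/m9.png',m)
E
```

```text
8.9 tip [519.8 168.5  84.8] [ 0.8 -0.4  0.8] [ 0.014 -0.007 -1.   ]
```

View pics/m9.png

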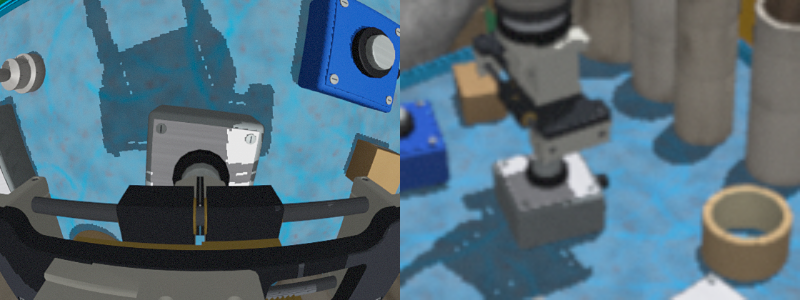

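The fingers stand centred over the button. I'll press to tip z≈75 and read the force.

Request:
{"fn": "arm_command", "kwargs": {
  "moves": [
    [0.3,0,0,0,0],
    [0.5,0,0,0,0],
    [0.7,0,0,0,0],
    [0.9,0,0,0,0],
    [1.0,0,0,0,0],
    [1.0,0,0,0,0]
  ]
}}

```text
time: 9.6
tool_pos: [517.9, 170.0, 254.0]
tcp_rot: [-0.21, 1.553, -0.35]
contact_force: [0.6, 0.9, 3.5]
grip_width: 0.5
```

Request:
{"fn": "arm_command", "kwargs": {
  "moves": [
    [0.1,0,0,0,0],
    [0.2,0,0,0,0],
    [0.3,0,0,0,0],
    [0.3,0,0,0,0],
    [0.3,0,0,0,0]
  ]
}}

```text
time: 10.1
tool_pos: [517.9, 170.0, 252.1]
tcp_rot: [-0.195, 1.552, -0.335]
contact_force: [-3.4, 0.1, 13.0]
grip_width: 0.1
```

The force is 13 N, well over the 5 N for full travel, and the tip stopped at about 74 mm, so the button is bottomed. Now I'll let it go and lift clear.

Request:
{"fn": "arm_command", "kwargs": {
  "moves": [
    [-0.5,0,0,0,0],
    [-1.5,0,0,0,0],
    [-4,0,0,0,0],
    [-8,0,0,0,0],
    [-12,0,0,0,0],
    [-12,0,0,0,0],
    [-12,0,0,0,0]
  ]
}}

```text
time: 10.8
tool_pos: [515.6, 170.7, 372.8]
tcp_rot: [-0.163, 1.551, -0.303]
contact_force: [0.2, -0.1, -0.3]
grip_width: 0.5
```

```bash
python3 - <<'E'
from h import *
o=bot.get_obs();cs=bot.capture('scene');ct=bot.capture('top');w=bot.capture('wrist')['frame']
print(o['time'],o['tool_pos'].round(1),o['contact_force'].round(1),np.abs(o['dq']).max())
m=np.vstack([np.hstack([cv2.resize(cs['frame'][130:310,180:400],(400,300)),cv2.resize(w,(400,300))]),np.hstack([cv2.resize(ct['frame'][160:280,250:450],(400,300)),cv2.resize(cs['frame'][215:297,235:345],(400,300))])]);cv2.imwrite('pics/m10.png',m)
E
```

```text
10.8 [515.6 170.7 372.8] [ 0.2 -0.1 -0.3] 0.04043097828442348
```

View pics/m10.png

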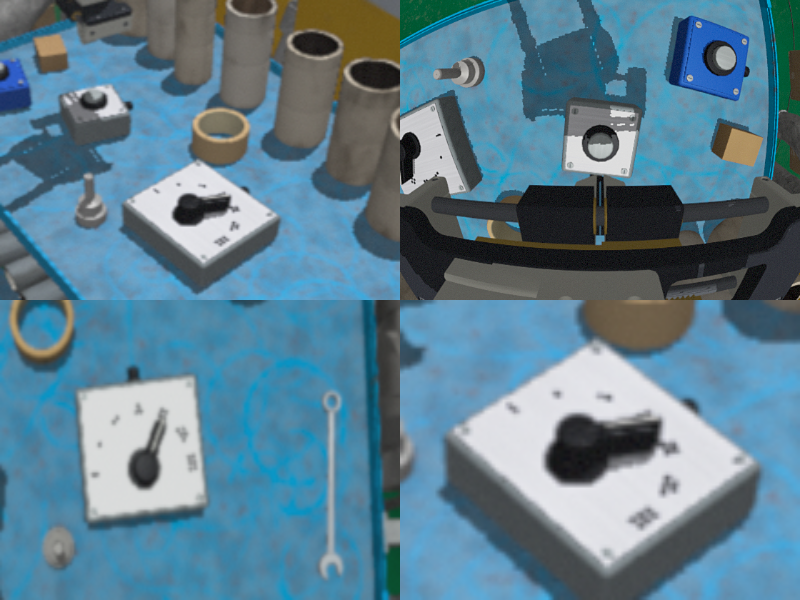

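The lever is at four dots, the button is out, and everything stands in place with the arm clear. Handing in.

```bash
python3 -c "
from plant import bot
print(bot.close_job())"
```

```text
the job is handed in; nothing more can be done
None
```

The job is done and handed in at about 11 s; the hand-in gave no verdict.

- **Lever:** it started at one dot. I pushed it clockwise three single clicks with the side of the closed fingertips. It now stands on four dots in both the top and scene views.
- **Start button:** I then pressed the grey box's button. The force rose to 13 N with the fingertips stopped at about 74 mm, against about 80 mm unpressed and 5 N for full travel, so I take it as fully down. I let it go and lifted about 12 cm clear.
- **Last checks:** the force reads about 0 and the arm is clear of everything. The button looks sprung back and both boxes and the bystanders look unmoved, though I judged these by eye rather than measuring them.
- **Disagreements:** the wrist view put the button about 4 mm from the top and scene estimate, and the lever hub about 8 mm off. I relied on the other views, and contact bore them out. The tool ended tilted about 1°, which did no harm.

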